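Gap the cell frames with the spacer

ROBOT

A 7-joint arm with a two-finger parallel gripper is mounted at the origin on the work surface. World frame = base frame: x ahead of the robot, y to its left, z up, the work surface at z = 0. Lengths are in m, angles in rad, forces in N, time in s.
With the tool pointing down it reaches from about 0.375 to 0.925 m from the base axis. Payload 3.1 kg.
Tool frame: the origin (TCP) lies on the mounting face of the last link; the fingertips stand 173 mm ahead of it and the grasp point (between the pads) lies 155 mm ahead of it; x points along the fingers, y is the direction in which the jaws open and shut, and the axes are right-handed (so a half turn about x gives the same grasp; the last joint's range is limited). The gripper opens to 85 mm and grips with 20 to 120 N. Pads are 22 mm wide; open, the fingers measure 114 mm over their backs; the gripper's body (76 mm by 85 mm) begins 54 mm behind the grasp point. The pads swing forward as they close: fully open they stand 13 mm farther back than shut.
Start: joints at [-1.43, 0.383, 0.044, 1.598, -0.018, 1.161, -0.05], TCP at [0.154, 0.632, 0.405] pointing down, gripper open.
Joint ranges: [-2.61, 2.61], [-0.41, 2.15], [-1.48, 1.57], [0, 2.5], [-1.57, 4.71], [0.05, 1.97], [-2.85, 2.85]. Speed limits (rad/s): [2.79, 2.79, 3.14, 3.14, 3.14, 3.14, 3.14].

INTERFACE

Orientations are given as a rotation vector (axis times angle).
In Python, from bench import observe, camera, calibration, sign_off gives the robot as it stands.
- The arm moves only by the tool play_rows, never from a script. Its argument "deltas" is text: rows parted by semicolons, each of 7 numbers parted by spaces: the turn, a rotation vector about the tool's x, y, z in rad, then the shift along the tool's x, y, z in m, then the opening in per cent of the stroke, from 0 (shut) to 100 (fully open). In form: rx ry rz x y z grip; .... A call has 1 to 20 rows; each row shifts and turns the commanded pose from where the row before left it, along the tool's axes as they then stand; what a row does not reach is not made up. A row lasts 1/8 s, in which the tool goes at most 62.5 mm and 10.7 degrees, less where a joint would pass 70% of its speed; a pose out of reach is approached as far as the arm can. A call with a gripper value outside its range is refused whole. The fingers move at their own pace and stop on an object; "squeeze" is the grip in N (left out, the last holds). Time passes only in rows, so rows that do not move let the fingers close. It gives the time, the measured TCP pose, the force and the opening at its end, in the units of the state.
- observe(): the state, without advancing time (a new reading comes with each control period).
- camera(name): name is "scene" or "top"; returns the picture (480x640x3 uint8, red, green, blue); there is no depth.
- calibration(name): a dict with "K" (3x3 intrinsics, pixels), "R" (3x3) and "t" (3): a world point X has camera coordinates R X + t. Camera axes: x right, y down, z forward; pixel columns grow to the right and rows downward; lengths in m; the calibration is good to about 2 mm. A picture is of the moment at which its call begins. calibration takes no time and is no camera call.
- sign_off(): hands the job in, once; it reports no verdict.
The state is a dict: "t": time; "joints": joint angles; "qvel": joint speeds; "joint_torque": joint torques, N m; "ee_pos": TCP position; "orientation": TCP orientation; "force": force on the tool from outside, world axes, zero at the start; "torque": the same for the moment, N m; "grip_width": opening from 0.0 (shut) to 1.0 (fully open).
Only numpy, scipy, OpenCV 4.12 (cv2) and the standard library are available. Lean on these libraries where they do the work, as an engineer would, in place of code of your own. Each camera call takes 0.05 s, during which the arm holds its last target. There are 200 camera calls.

TASK

Set the three sliding cell frames in the cradle to equal gaps with the spacer tool, working outward from the fixed steel end plate: at each frame in turn, straddle the frame with the spacer's two feet, thick foot towards the end plate, slide the frame along until the thick foot is nipped snugly against the neighbour before it, hold it there a moment, and then step on, without shoving the frames already set out of place. A frame slides at about 11 N and the nip should add about 5 N to that: feel for it, and never let the push pass 20 N; touch the frames with the spacer only, leave the other things on the bench alone, and at the end stand the spacer upright back in its tray and let go.

Things in the scene. Friction and masses are not known exactly. Their poses are not given: they have to be found in the camera images.
- cradle: Fixed aluminium assembly cradle, 130 mm along x, 270 mm along y (the row direction), with two steel rods the frames slide on. Origin at the centre of its underside, on the bench; the row runs from the end plate at its -y end to its +y end, where there is a low 32 mm high stop bar.
- end_plate: Fixed upright steel plate at the -y end of the cradle with a brass port on its outer side: 100 mm along x, 10 mm thick along y, top edge 110 mm above the bench. Origin at its mid-thickness and mid-width, at bench height; axes parallel to the cradle's. Gaps are counted from it; it is rigid.
- plate1: The first (nearest the end plate) sliding cell frame, a flat grey plastic plate with a dark metal insert, standing upright across the cradle: 100 mm along x, 10 mm thick along y, its top edge 110 mm above the bench. Origin at its mid-thickness and mid-width, at bench height; axes parallel to the cradle's. It slides only along the cradle's y, cannot tip, needs about 11 N to slide and stays where it is left.
- plate2: The second (middle) sliding cell frame, a flat grey plastic plate with a dark metal insert, standing upright across the cradle: 100 mm along x, 10 mm thick along y, its top edge 110 mm above the bench. Origin at its mid-thickness and mid-width, at bench height; axes parallel to the cradle's. It slides only along the cradle's y, cannot tip, needs about 11 N to slide and stays where it is left.
- plate3: The third (farthest from the end plate) sliding cell frame, a flat grey plastic plate with a dark metal insert, standing upright across the cradle: 100 mm along x, 10 mm thick along y, its top edge 110 mm above the bench. Origin at its mid-thickness and mid-width, at bench height; axes parallel to the cradle's. It slides only along the cradle's y, cannot tip, needs about 11 N to slide and stays where it is left.
- spacer: Loose black plastic spacer tool, 0.15 to 0.26 kg, 100 mm tall, standing on its two feet in the tray. Origin at the centre of its underside (bottom of the feet), z up. A bridge (50 mm along x, 38 mm along y, z 36 to 50 mm) joins the feet; above it a grip block, 40 mm along x, 20 mm along y, z 50 to 100 mm. The 15 mm slot between the feet (y -4 to 11 mm) takes a 10 mm frame with play.
- spacer_foot (a point): Centre of the outer (-y) face of the spacer's thick foot, at y -19 mm, z 10 mm in the spacer's frame; the foot spans y -19 to -4 mm, 50 mm along x, z 0 to 36 mm. This face is set against the neighbour before the frame. The feet should reach down some 25 mm below the plates' top edges.
- spacer_tail (a point): Centre of the inner (-y) face of the spacer's thin tail foot, at y 11 mm, z 10 mm in the spacer's frame; the foot spans y 11 to 19 mm, 50 mm along x, z 0 to 36 mm. This face pushes the frame's far side towards the end plate. It lies 30 mm from the thick foot's outer face, so the clear gap comes out at 20 mm (30 mm from mid-plate to mid-plate).
- tray: Fixed shallow stainless steel tray, 115 x 115 mm, 16 mm high, walls 4 mm thick, floor 4 mm thick, to the left or right of the cradle. Origin at the centre of its underside, on the bench.
- jar: Bystander: glass jar with blue cap, 68 mm across, 100 mm high, on the other side of the cradle from the tray; origin at its underside. Leave alone.
- beaker: Bystander: open glass beaker, 70 mm across, 90 mm high, beyond the cradle; origin at its underside. Leave alone.
- wrench: Bystander: wrench lying beyond the cradle. Leave alone.
- block: Bystander: black port block 50 x 90 x 30 mm with two brass fittings on top, beyond the cradle; origin at its underside. Leave alone.

How it is judged:
By the outcome, as a careful person would: the job done as asked, in the order asked, and still so for the second after the job is handed in, with the robot touching nothing.
It also fails if it takes over 72 s, if anything falls off the work surface, if the arm or the gripper's body presses on something with over 40 N, if the wrist force passes 120 N, or if a joint passes its speed limit or range.

## Working session

There is one attempt and no reset: what is moved stays moved. The work goes in short steps, Python scripts to look and compute and a tool call to move; the robot and the scene stay as the last step left them, time stands still between calls to the robot, and variables do not carry over. Pictures are saved under pics/ and viewed, about 8 in all and at most 12, crops included, and the job is handed in when it is done.

Besides the shell and the picture viewer there is one more tool, called as a command line: name --argument value ..., lists and objects as JSON in quotes. play_rows: Moves the arm, as the interface text tells. Its arguments: {"type":"object","properties":{"deltas":{"type":"string"},"squeeze":{"type":"number"}},"required":["deltas"]}

```bash
ls; mkdir -p pics
python3 - <<'E'
from bench import *
import cv2,numpy as np
print(observe())
for n in("scene","top"):
    cv2.imwrite(f"pics/{n}0.png",camera(n)[:,:,::-1]); c=calibration(n); print(n,np.round(c["K"],1).tolist(),np.round(c["R"],4).tolist(),np.round(c["t"],4).tolist())
E
```

```text
pics
{'t': 0.0, 'joints': array([-1.4298414 ,  0.38385239,  0.04382333,  1.59958676, -0.01789375,
        1.16118693, -0.04990661]), 'qvel': array([-1.18074474e-03, -8.06093506e-05, -1.79863294e-03, -6.82523505e-04,
        2.28939181e-03,  9.86212835e-04,  1.73716736e-03]), 'joint_torque': array([-8.31757848e-05, -4.33456278e+01,  1.02441184e+00, -2.49512959e+01,
        1.06426544e-02,  1.13547503e-02,  6.04865960e-06]), 'ee_pos': array([0.15358196, 0.63109249, 0.40326923]), 'orientation': array([ 0.18530051,  1.56283261, -0.18944873]), 'force': array([ 0.2364895 , -0.62452229, -0.03694055]), 'torque': array([-0.02738419, -0.01603136,  0.00711812]), 'grip_width': 1.0021857714817126}
scene [[439.9, 0.0, 320.0], [0.0, 439.9, 242.4], [0.0, 0.0, 1.0]] [[0.5425, 0.84, -0.0082], [0.6666, -0.4365, -0.6043], [-0.5112, 0.3224, -0.7967]] [-0.3154, -0.3809, 1.1501]
top [[501.6, 0.0, 319.4], [0.0, 501.6, 243.9], [0.0, 0.0, 1.0]] [[-0.0429, -0.9991, -0.0045], [-0.9782, 0.0429, -0.2032], [0.2032, -0.0044, -0.9791]] [0.0359, 0.6297, 0.9519]
```

View pics/top0.png

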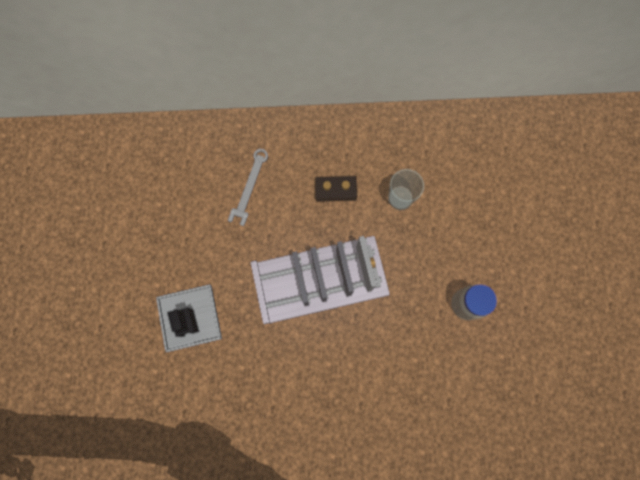

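View pics/scene0.png

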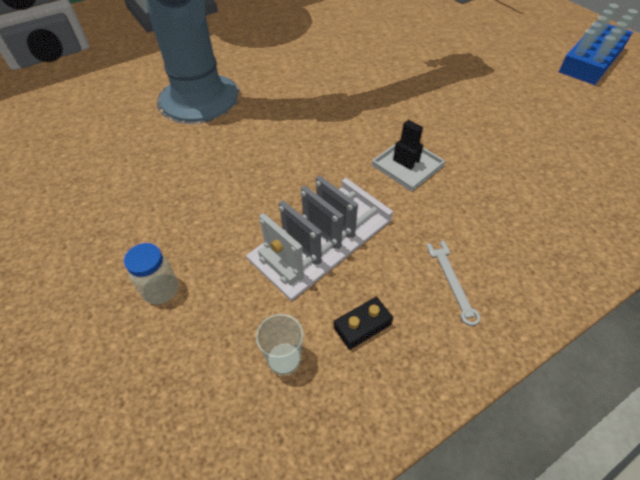

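Run:
```python
import cv2,numpy as np
s=cv2.imread("pics/scene0.png");t=cv2.imread("pics/top0.png")
a=cv2.resize(s[110:200,365:455],(400,400),interpolation=cv2.INTER_CUBIC)
b=cv2.resize(t[275:355,150:230],(400,400),interpolation=cv2.INTER_CUBIC)
a=np.clip(a.astype(float)*1.0,0,255);g=lambda i:(255*(np.clip(i,0,255)/255.)**.5).astype(np.uint8)
o=np.hstack([g(a),g(b)])
cv2.imwrite("pics/c1.png",o)
cv2.imwrite("pics/c2.png",np.vstack([cv2.resize(g(t[230:330,245:395]),(800,533),interpolation=cv2.INTER_CUBIC)]))
```

```text
(no output)
```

View pics/c1.png

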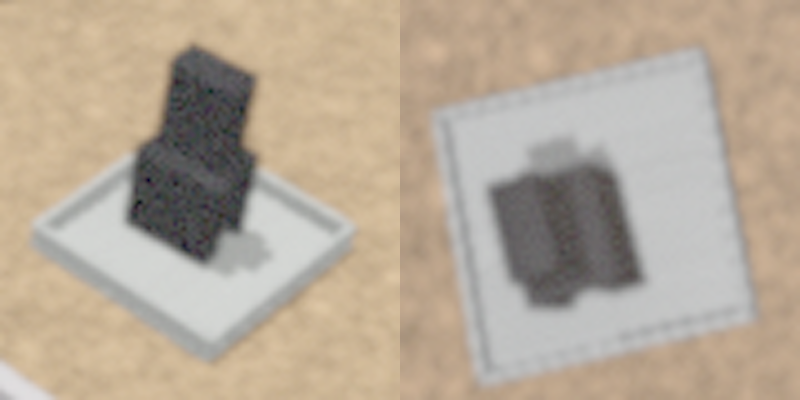

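View pics/c2.png

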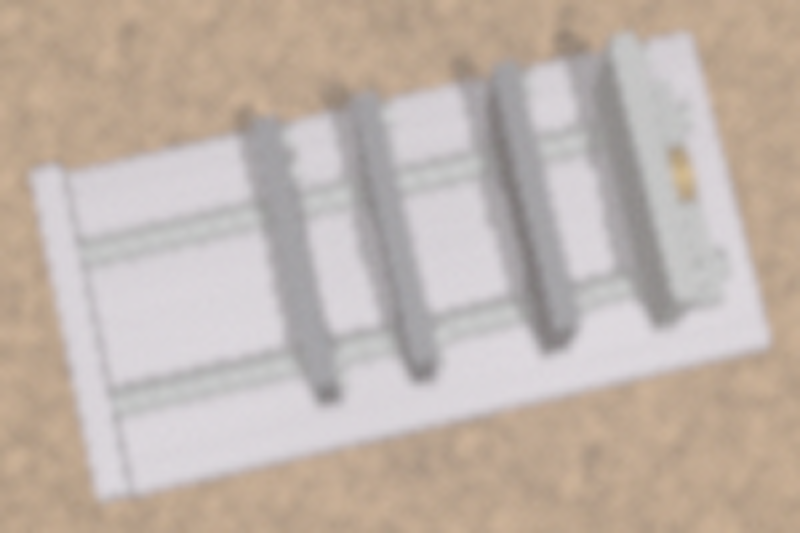

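```bash
cat > h.py <<'E'
from bench import *
import cv2,numpy as np
from scipy.spatial.transform import Rotation as Ro
C={n:calibration(n) for n in("scene","top")}
def proj(n,X):
    c=C[n];p=(np.atleast_2d(X)@c["R"].T+c["t"])@c["K"].T;return p[:,:2]/p[:,2:]
def cast(n,uv,z):
    c=C[n];uv=np.atleast_2d(uv).astype(float);d=np.c_[uv,np.ones(len(uv))]@np.linalg.inv(c["K"]).T@c["R"];o=-c["R"].T@c["t"]
    return (o+d*((z-o[2])/d[:,2])[:,None])
E
python3 - <<'E'
from h import *
for n in C: print(n,"cam at",-C[n]["R"].T@C[n]["t"])
t=cv2.imread("pics/top0.png");s=cv2.imread("pics/scene0.png")
hsv=cv2.cvtColor(t,cv2.COLOR_BGR2HSV)
def big(m,roi):
    z=np.zeros_like(m);x0,y0,x1,y1=roi;z[y0:y1,x0:x1]=m[y0:y1,x0:x1]
    c=max(cv2.findContours(z,cv2.RETR_EXTERNAL,cv2.CHAIN_APPROX_NONE)[0],key=cv2.contourArea);return c
# cradle & tray: low saturation, not wood
m=((hsv[...,1]<70)*255).astype(np.uint8)
for nm,roi,z in(("tray",(145,270,235,365),.016),("cradle",(240,220,400,335),.0)):
    c=big(m,roi);r=cv2.minAreaRect(c);bp=cv2.boxPoints(r);print(nm,r,"\n",cast("top",bp,z).round(4).tolist(), "ctr",cast("top",[r[0]],z).round(4))
g=cv2.cvtColor(t,cv2.COLOR_BGR2GRAY)
print("black vals");print(g[300:342:2,164:204:2])
a=cv2.resize(s[140:175,390:430],(800,700),interpolation=cv2.INTER_CUBIC)[:600]
cv2.imwrite("pics/c3.png",(255*np.clip(a/120.,0,1)**.5).astype(np.uint8))
o=observe();R=Ro.from_rotvec(o["orientation"]).as_matrix();print(R.round(3))
E
```

```text
scene cam at [ 1.01294996 -0.27209559  0.68351463]
top cam at [0.42409472 0.01296727 1.06013107]
tray ((187.7692413330078, 317.8461608886719), (58.44260787963867, 58.44260787963867), 78.69007110595703) 
 [[0.5473, 0.3588, 0.016], [0.5662, 0.2393, 0.016], [0.4472, 0.2157, 0.016], [0.4293, 0.3326, 0.016]] ctr [[0.4968 0.2866 0.016 ]]
cradle ((319.197265625, 278.6628723144531), (65.19876098632812, 130.7103729248047), 77.24246978759766) 
 [[0.6127, 0.1623, 0.0], [0.6641, -0.1149, 0.0], [0.5252, -0.1362, 0.0], [0.4766, 0.1341, 0.0]] ctr [[0.5686 0.0119 0.    ]]
black vals
[[155 152 154 153 155 153 151 153 153 154 149 153 155 155 155 153 155 154
  153 151]
 [152 152 151 153 152 154 150 146 132 125 126 153 154 148 153 150 153 151
  153 152]
 [152 152 152 153 154 147 122 107  99  97 102 136 130 124 150 153 154 151
  153 152]
 [153 154 152 152 153 144 105  96  96  97  92  94  91  97 132 153 152 152
  150 147]
 [153 152 151 151 150 125  96  89  88  74  62  50  48  63  98 146 149 148
  149 153]
 [150 149 138 120 104  61  46  49  45  36  37  41  34  31  51 122 152 152
  152 151]
 [153 138  73  5
[... 632 characters left out ...]
  44  36  29  36 115
  149 148]
 [109 149 146 121  48  36  42  42  37  28  28  30  40  40  36  31  32  95
  149 152]
 [106 139 147 135  68  42  30  29  28  35  30  35  41  42  38  27  28  72
  142 157]
 [108 137 145 145 124  80  37  34  36  36  39  52  68  62  53  64  89 117
  146 154]
 [115 132 148 147 147 116  46  40  36  32  57 114 135 133 128 133 143 149
  149 151]
 [130 122 149 148 149 136  92  83  76  78 103 144 147 148 147 150 151 150
  151 152]
 [133 117 151 149 148 147 144 143 140 141 143 148 148 149 146 149 148 149
  152 145]
 [133 110 148 151 148 148 148 148 147 147 147 148 147 148 150 146 145 129
  128 122]]
[[-0.     0.236  0.972]
 [-0.002  0.972 -0.236]
 [-1.    -0.002  0.   ]]
```

View pics/c3.png

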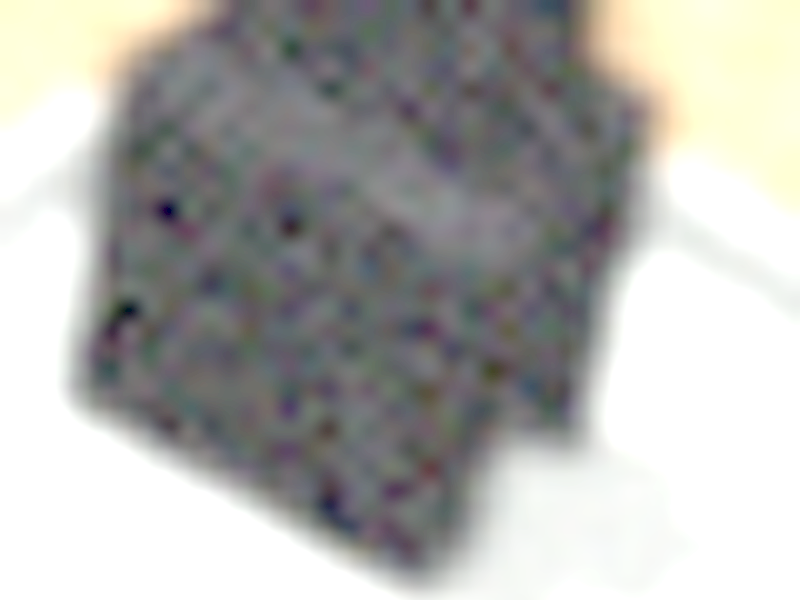

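```bash
cat >> h.py <<'E'
def sp_pts(pose,pts):
    x,y,yaw,z=pose;c,s=np.cos(yaw),np.sin(yaw);p=np.array(pts,float)/1000
    return np.c_[x+c*p[:,0]-s*p[:,1],y+s*p[:,0]+c*p[:,1],z+p[:,2]]
E
python3 - <<'E'
from h import *
t=cv2.imread("pics/top0.png");s=cv2.imread("pics/scene0.png")
g=cv2.cvtColor(t,cv2.COLOR_BGR2GRAY)
# block top centre guess at crop (517,233)-> px
u=np.array([150+(518-400)/5,275+233/5]);P=cast("top",u,.104)[0];print(P)
yaw=np.deg2rad(-11)
def draw(img,n,pose,col,f,off,sc):
    B=lambda x0,x1,y0,y1,z0,z1:[(x,y,z) for z in(z0,z1) for x,y in((x0,y0),(x1,y0),(x1,y1),(x0,y1))]
    for b in(B(-20,20,-10,10,50,100),B(-25,25,-19,19,36,50),B(-25,25,-19,-4,0,36),B(-25,25,11,19,0,36)):
        q=proj(n,sp_pts(pose,b)); q=((q-off+.5)*sc).astype(int)
        for i in range(4):
            for a,c in((i,(i+1)%4),(4+i,4+(i+1)%4),(i,i+4)): cv2.line(img,q[a]. tolist(),q[c].tolist(),col,1)
out=[]
for yw,col in((yaw,(0,255,0)),(yaw+np.pi,(0,0,255))):
    row=[]
    for n,im,off in(("scene",s,(380,115)),("top",t,(155,290))):
        c=im[off[1]:off[1]+50,off[0]:off[0]+66];c=cv2.resize((255*np.clip(c/150.,0,1)**.5).astype(np.uint8),None,fx=6,fy=6,interpolation=cv2.INTER_CUBIC)
        draw(c,n,(P[0],P[1],yw,.004),col,0,np.array(off),6);row.append(c)
    out.append(np.hstack(row))
cv2.imwrite("pics/c4.png",np.vstack(out))
E
```

```text
[0.48479805 0.29020838 0.104     ]
```

View pics/c4.png

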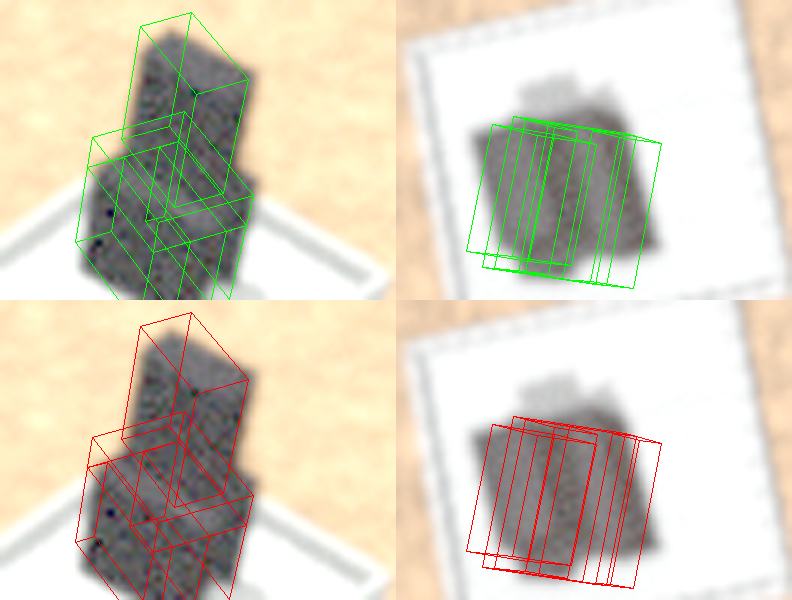

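Run:
```python
from h import *
t=cv2.imread("pics/top0.png")
g=cv2.cvtColor(t,cv2.COLOR_BGR2GRAY).astype(float)
def cross(row,c0,c1,th,rising):
    v=g[row,c0:c1];
    for i in range(len(v)-1):
        if (v[i]<th<=v[i+1]) if rising else (v[i]>th>=v[i+1]): return c0+i+(th-v[i])/(v[i+1]-v[i])
R=np.array([(cross(r,186,210,95,True),r) for r in range(312,330)])
L=np.array([(cross(r,160,185,95,False),r) for r in range(313,329)])
def fit(p):
    vx,vy,x,y=cv2.fitLine(p.astype(np.float32),cv2.DIST_L2,0,.01,.01).ravel();return [(x+vx/vy*(r-y),r) for r in(312,328)]
for nm,p,z in(("L top edge z104",L,.104),("R bridge z54/floor",R,.054),("R floor",R,.004)):
    w=cast("top",fit(p),z);d=w[0]-w[1];print(nm,w.round(4).tolist(),"yaw",np.rad2deg(np.arctan2(d[1],d[0])))
# hypotheses in scene
for yaw in(11,13):
  for f in(0,180):
    k=1 if f==0 else -1
    pose=(.4848,.2902,np.deg2rad(yaw+f),.004)
    P=[(25*k,-19,0),(25*k,19,0),(25*k,-4,0),(25*k,11,0),(25*k,-4,36),(25*k,11,36),(-25*k,-19*k,0),(-20*k,-10*k,100),(20*k,-10*k,100)]
    print(yaw,f,proj("scene",sp_pts(pose,P)).round(1).tolist())
    print("   top",proj("top",sp_pts(pose,[(-25*k,-19,0),(-25*k,-4,0),(-25*k,11,0),(-25*k,19,0),(-25*k,-19,36),(-25*k,19,36)])).round(1).tolist())
```

```text
L top edge z104 [[0.5034, 0.3036, 0.104], [0.4731, 0.2955, 0.104]] yaw 14.856552683006162
R bridge z54/floor [[0.5052, 0.2648, 0.054], [0.4733, 0.2561, 0.054]] yaw 15.21361415989733
R floor [[0.5092, 0.2773, 0.004], [0.4758, 0.2682, 0.004]] yaw 15.213614159897395
11 0 [[408.1, 169.2], [418.9, 161.0], [412.4, 165.9], [416.6, 162.7], [415.0, 153.6], [419.4, 150.3], [390.9, 158.2], [401.3, 121.1], [416.4, 129.9]]
   top [[198.7, 333.8], [191.5, 335.5], [184.4, 337.2], [180.6, 338.1], [194.3, 333.3], [175.7, 337.8]]
11 180 [[418.9, 161.0], [408.1, 169.2], [414.7, 164.2], [410.4, 167.5], [417.4, 151.8], [413.0, 155.1], [390.9, 158.2], [401.3, 121.1], [416.4, 129.9]]
   top [[180.6, 338.1], [187.8, 336.4], [194.9, 334.7], [198.7, 333.8], [175.7, 337.8], [194.3, 333.3]]
13 0 [[408.6, 169.2], [418.9, 160.7], [412.7, 165.8], [416.7, 162.4], [415.3, 153.4], [419.5, 150.1], [390.8, 158.6], [401.2, 121.3], [416.7, 129.8]]
   top [[199.0, 333.3], [191.9, 335.3], [184.9, 337.3], [181.1, 338.3], [194.7, 332.8], [176.2, 338.0]]
13 180 [[418.9, 160.7], [408.6, 169.2], [414.9, 164.0], [410.8, 167.4], [417.6, 151.6], [413.4, 155.0], [390.8, 158.6], [401.2, 121.3], [416.7, 129.8]]
   top [[181.1, 338.3], [188.2, 336.3], [195.2, 334.4], [199.0, 333.3], [176.2, 338.0], [194.7, 332.8]]
```

Run:
```python
from h import *
w=cast("scene",[(393.9,159.6),(411.2,169.0),(418.7,161.7)],.004);print(w.round(4).tolist())
d=w[1]-w[0];print(np.linalg.norm(d),np.rad2deg(np.arctan2(d[1],d[0])),np.linalg.norm(w[2]-w[1]))
yaw=np.deg2rad(15);n=np.array([-np.sin(yaw),np.cos(yaw)]);m=(w[0]+w[1])[:2]/2;ctr=m+.019*n;print("ctr scene",ctr)
s=cv2.imread("pics/scene0.png");t=cv2.imread("pics/top0.png")
ctr=np.array([ctr[0],(ctr[1]+.291)/2]) ;print(ctr)
out=[]
for k in(1,-1):
    row=[]
    for nme,im,off in(("scene",s,(388,118)),("top",t,(160,303))):
        sc=10;W=40;H=54 if nme=="scene" else 54
        c=im[off[1]:off[1]+H,off[0]:off[0]+W];c=cv2.resize((255*np.clip(c/110.,0,1)**.5).astype(np.uint8),None,fx=sc,fy=sc,interpolation=cv2.INTER_NEAREST)
        pose=(*ctr,yaw+(0 if k==1 else np.pi),.004);e=25*k*(1 if nme=="scene" else -1)
        for poly in([(e,-19,0),(e,-4,0),(e,-4,36),(e,11,36),(e,11,0),(e,19,0),(e,19,50),(e,-19,50)],[(-20,-10,100),(20,-10,100),(20,10,100),(-20,10,100)],[(-25,-19*k,0),(25,-19*k,0),(25,-19*k,50),(-25,-19*k,50)]):
            q=((proj(nme,sp_pts(pose,poly))-off+.5)*sc).astype(np.int32);cv2.polylines(c,[q],True,(0,255,0),1)
        row.append(c)
    out.append(np.hstack(row))
cv2.imwrite("pics/c5.png",cv2.resize(np.hstack(out),(800,270)) if 0 else np.vstack([out[0][:300 if 0 else 540]])[:540]);cv2.imwrite("pics/c5.png",np.hstack([out[0][:, :400],out[1][:, :400]]))
cv2.imwrite("pics/c6.png",np.hstack([out[0][:, 400:],out[1][:, 400:]]))
```

```text
[[0.4712, 0.2697, 0.004], [0.5162, 0.2825, 0.004], [0.5072, 0.3118, 0.004]]
0.04672823495312987 15.913566650305555 0.030613213664527197
ctr scene [0.48878693 0.29443962]
[0.48878693 0.29271981]
```

View pics/c5.png

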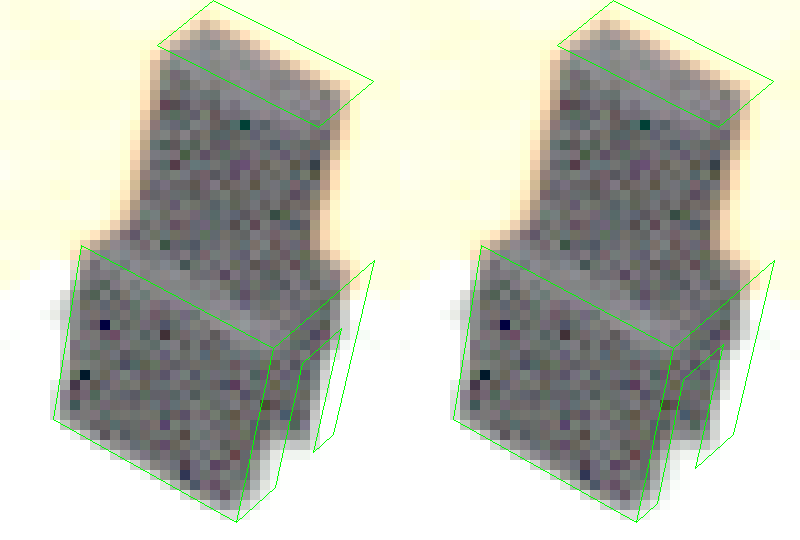

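play_rows --deltas "-0.17 0 0 0 0 0 100;-0.17 0 0 0 0 0 100;-0.168 0 0 0 0 0 100;0 0 0 0 -0.0347 0.0192 100;0 0 0 0 -0.0347 0.0192 100;0 0 0 0 -0.0347 0.0192 100;0 0 0 0 -0.0347 0.0192 100;0 0 0 0 -0.0347 0.0192 100;0 0 0 0 -0.0347 0.0192 100;0 0 0 0 -0.0347 0.0192 100;0 0 0 0 -0.0347 0.0192 100;0 0 0 0 -0.0347 0.0192 100;0 0 0 0 -0.0347 0.0192 100;0 0 0 0 -0.0347 0.0192 100;0 0 0 0 -0.0347 0.0192 100;0 0 0 0 0 0 100;0 0 0 0 0 0 100" --squeeze 60

```text
t: 2.22
ee_pos: [0.4861, 0.2918, 0.4041]
orientation: [-0.211, 1.562, 0.212]
force: [-0.5, 0.7, -0.4]
grip_width: 1.0
```

```bash
cat >> h.py <<'E'
def goto(x,y,z,yaw):
    "deltas in tool axes: turn first (about tool x), then shift expressed in turned axes; yaw = angle of tool z"
    o=observe();R=Ro.from_rotvec(o["orientation"]).as_matrix();y0=np.arctan2(R[1,2],R[0,2])
    c,s=np.cos(yaw),np.sin(yaw);Rt=np.c_[[0,0,-1],[-s,c,0],[c,s,0]]
    print("t",round(o["t"],2),"tcp",o["ee_pos"].round(4),"yaw",round(np.rad2deg(y0),2),"tilt",R[:,0].round(3),"F",o["force"].round(1),"grip",round(o["grip_width"],3))
    d=(np.array([x,y,z])-o["ee_pos"])
    print("turn about x",round(float(-(yaw-y0)),4),"shift",(Rt.T@d).round(4),"in present axes",(R.T@d).round(4))
E
python3 -c "
from h import *
goto(.487,.2915,.238,np.deg2rad(15.5))"
```

```text
t 2.23 tcp [0.4861 0.2918 0.4041] yaw 15.43 tilt [-0.001  0.    -1.   ] F [-0.5  0.7 -0.4] grip 1.0
turn about x -0.0012 shift [ 0.1661 -0.0005  0.0008] in present axes [ 0.1661 -0.0006  0.001 ]
```

play_rows --deltas "0 0 0 0.04 0 0 100;0 0 0 0.04 0 0 100;0 0 0 0.04 0 0 100;0 0 0 0.03 0 0 100;0 0 0 0.0165 0 0 100;0 0 0 0 0 0 100;0 0 0 0 0 0 0;0 0 0 0 0 0 0;0 0 0 0 0 0 0;0 0 0 0 0 0 0;0 0 0 0 0 0 0;0 0 0 0 0 0 0" --squeeze 70

```text
t: 3.72
ee_pos: [0.4869, 0.2916, 0.2389]
orientation: [-0.211, 1.56, 0.212]
force: [-1.4, -1.6, 5.4]
grip_width: 0.224
```

```bash
python3 -c "
from h import *
goto(.60,.07,.45,np.deg2rad(15.5))"
```

```text
t 3.73 tcp [0.4869 0.2916 0.2389] yaw 15.42 tilt [ 0.001  0.001 -1.   ] F [-1.4 -1.6  5.4] grip 0.224
turn about x -0.0014 shift [-0.2111 -0.2438  0.0497] in present axes [-0.2111 -0.2436  0.0503]
```

play_rows --deltas "0 0 0 -0.02 0 0 0;0 0 0 -0.04 0 0 0;0 0 0 -0.04 0 0 0;0 0 0 -0.04 0 0 0;0 0 0 -0.04 0 0 0;0 0 0 0 -0.04 0.008 0;0 0 0 0 -0.04 0.008 0;0 0 0 0 -0.04 0.008 0;0 0 0 0 -0.04 0.008 0;0 0 0 0 -0.04 0.008 0;0 0 0 0 -0.04 0.008 0;0.17 0 0 0 0 0 0;0.17 0 0 0 0 0 0;0.17 0 0 0 0 0 0;0 0 0 0 0 0 0;0 0 0 0 0 0 0"

```text
t: 5.72
ee_pos: [0.5964, 0.073, 0.4173]
orientation: [0.187, 1.564, -0.188]
force: [0.1, 0.7, -2.3]
grip_width: 0.227
```

Run:
```python
from h import *
goto(.6,.07,.42,np.deg2rad(10.5))
s=camera("scene")[:,:,::-1];t=camera("top")[:,:,::-1];cv2.imwrite("pics/scene1.png",s);cv2.imwrite("pics/top1.png",t)
p=observe()["ee_pos"];u=proj("scene",[p-[0,0,.2]])[0].astype(int);print(u)
c=s[max(0,u[1]-40):u[1]+40,u[0]-45:u[0]+45]
cv2.imwrite("pics/c7.png",cv2.resize((255*np.clip(c/110.,0,1)**.5).astype(np.uint8),None,fx=7,fy=7,interpolation=cv2.INTER_NEAREST))
```

```text
t 5.72 tcp [0.5964 0.073  0.4173] yaw -13.65 tilt [-0.002 -0.    -1.   ] F [ 0.1  0.7 -2.3] grip 0.227
turn about x -0.4214 shift [-0.0027 -0.0036  0.003 ] in present axes [-0.0027 -0.002   0.0042]
[362 149]
```

View pics/c7.png

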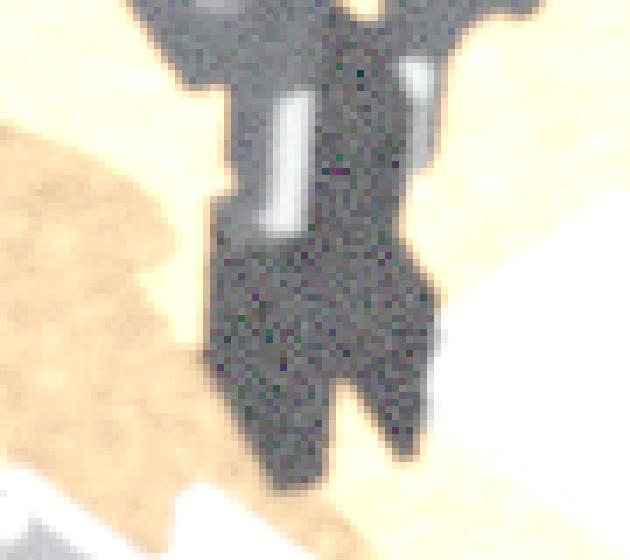

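```bash
cat >> h.py <<'E'
def rect(img,ctr,yaw,z,xs,ys):
    "sample image on plane z in frame (ctr,yaw); rows=ys, cols=xs (m)"
    X,Y=np.meshgrid(xs,ys);c,s=np.cos(yaw),np.sin(yaw)
    P=np.c_[(ctr[0]+c*X-s*Y).ravel(),(ctr[1]+s*X+c*Y).ravel(),np.full(X.size,z)]
    uv=proj("top",P).astype(np.float32).reshape(*X.shape,2)
    return cv2.remap(img,uv[...,0],uv[...,1],cv2.INTER_LINEAR)
E
python3 - <<'E'
from h import *
t=cv2.imread("pics/top0.png");hsv=cv2.cvtColor(t,cv2.COLOR_BGR2HSV);g=cv2.cvtColor(t,cv2.COLOR_BGR2GRAY).astype(np.float32)
sat=hsv[...,1].astype(np.float32)
ctr=np.array([.5686,.0119]);yaw=np.deg2rad(10.5)
# long edges at z~0.01: saturation crossing along x for several y
for z in(.0,.012):
  xs=np.arange(-.09,.09,.0005)
  ys=np.arange(-.12,.121,.01);S=rect(sat,ctr,yaw,z,xs,ys)
  lo=[];hi=[]
  for y,r in zip(ys,S):
    i=np.where(r<75)[0];lo.append(xs[i[0]]);hi.append(xs[i[-1]])
  for nm,v in(("-x",lo),("+x",hi)):
    v=np.array(v);p=np.polyfit(ys,v,1);k=abs(v-np.polyval(p,ys))<.003;p=np.polyfit(ys[k],v[k],1);print(z,nm,"off",p[1].round(4),"dyaw deg",np.rad2deg(-np.arctan(p[0])).round(2),k.sum())
  ys=np.arange(-.16,.16,.0005);xs=np.arange(-.05,.051,.01);S=rect(sat,ctr,yaw,z,xs,ys)
  e=[(ys[np.where(c<75)[0][0]],ys[np.where(c<75)[0][-1]]) for c in S.T];e=np.array(e)
  for j in(0,1):
    p=np.polyfit(xs,e[:,j],1);print("  y end",j,p[1].round(4),"dyaw",np.rad2deg(np.arctan(p[0])).round(2))
ys=np.arange(-.12,.09,.002)
G=np.array([rect(g,ctr,yaw,.11,np.arange(a-.008,a+.0081,.002),ys).mean(1) for a in(-.035,0,.035)]).T
for y,r in zip(ys,G): print(round(y*1000),r.round().astype(int))
E
```

```text
0.0 -x off -0.0681 dyaw deg 0.07 25
0.0 +x off 0.0672 dyaw deg 0.07 23
  y end 0 -0.1383 dyaw 0.29
  y end 1 0.1375 dyaw -0.13
0.012 -x off -0.0689 dyaw deg 0.1 25
0.012 +x off 0.0649 dyaw deg 0.15 23
  y end 0 -0.1364 dyaw 0.23
  y end 1 0.1363 dyaw 0.05
-120 [142 140 133]
-118 [169 164 156]
-116 [181 175 167]
-114 [179 176 169]
-112 [170 174 168]
-110 [163 166 168]
-108 [159 149 167]
-106 [155 132 164]
-104 [152 126 158]
-102 [149 128 152]
-100 [149 138 150]
-98 [152 148 152]
-96 [153 152 152]
-94 [155 152 152]
-92 [146 143 145]
-90 [120 118 120]
-88 [92 91 95]
-86 [82 81 87]
-84 [81 80 90]
-82 [84 83 95]
-80 [ 92  92 101]
-78 [104 104 106]
-76 [114 112 109]
-74 [126 127 121]
-72 [143 152 145]
-70 [155 169 164]
-68 [162 173 170]
-66 [162 173 171]
-64 [161 172 172]
-62 [160 173 170]
-60 [160 172 164]
-58 [151 163 152]
-56 [132 140 131]
-54 [115 117 112]
-52 [108 107 104]
-50 [107 105 102]
-48 [102 101  98]
-46 [84 86 85]
-44 [69 68 78]
-42 [68 66 84]
-40 [80 82 97]
-38 [ 97  99 106]
-36 [111 108 111]
-34 [129 118 126]
-32 [149 138 151]
-30 [158 161 167]
-28 [159 171 171]
-26 [160 17
[... 272 characters left out ...]
 91 93]
8 [88 91 97]
10 [101 102 104]
12 [118 110 111]
14 [139 124 129]
16 [156 148 154]
18 [161 166 167]
20 [159 171 170]
22 [158 172 171]
24 [159 173 170]
26 [161 173 170]
28 [159 172 164]
30 [150 163 150]
32 [129 139 131]
34 [112 113 113]
36 [106 106 105]
38 [107 105 103]
40 [107 105 103]
42 [105 103 103]
44 [105 105 104]
46 [115 117 109]
48 [135 143 125]
50 [154 167 151]
52 [161 174 167]
54 [161 175 171]
56 [160 175 172]
58 [161 176 172]
60 [163 176 171]
62 [161 175 171]
64 [161 175 171]
66 [163 176 172]
68 [164 175 171]
70 [161 175 170]
72 [159 175 170]
74 [160 176 171]
76 [162 177 171]
78 [162 176 171]
80 [160 175 171]
82 [160 176 171]
84 [162 175 171]
86 [162 176 170]
88 [160 176 170]
```

```bash
python3 -c "
from h import *
goto(.5766,-.0420,.360,np.deg2rad(10.6))"
```

```text
t 5.83 tcp [0.5965 0.0729 0.4178] yaw -13.7 tilt [-0.001 -0.    -1.   ] F [ 0.3  0.1 -2.5] grip 0.224
turn about x -0.4242 shift [ 0.0578 -0.1093 -0.0407] in present axes [ 0.0578 -0.1164  0.0079]
```

play_rows --deltas "-0.142 0 0 0 0 0 0;-0.142 0 0 0 0 0 0;-0.140 0 0 0 0 0 0;0 0 0 0 -0.0364 -0.0136 0;0 0 0 0 -0.0364 -0.0136 0;0 0 0 0 -0.0364 -0.0136 0;0 0 0 0.03 0 0 0;0 0 0 0.0278 0 0 0;0 0 0 0 0 0 0;0 0 0 0 0 0 0;0 0 0 0 0 0 0;0 0 0 0 0 0 0"

```text
t: 7.32
ee_pos: [0.577, -0.0419, 0.3616]
orientation: [-0.144, 1.564, 0.144]
force: [0.3, -0.7, -2.8]
grip_width: 0.233
```

Run:
```python
from h import *
goto(.5766,-.0420,.360,np.deg2rad(10.6))
f=[observe()["force"]];
t=camera("top")[:,:,::-1];s=camera("scene")[:,:,::-1];cv2.imwrite("pics/scene2.png",s);cv2.imwrite("pics/top2.png",t)
u=proj("scene",[observe()["ee_pos"]-[0,0,.22]])[0].astype(int)
a=cv2.resize(s[u[1]-40:u[1]+55,u[0]-65:u[0]+65],None,fx=6,fy=6,interpolation=cv2.INTER_CUBIC)
cv2.imwrite("pics/c8.png",a[:,:780]);print(u)
```

```text
t 7.33 tcp [ 0.577  -0.0419  0.3616] yaw 10.52 tilt [ 0.002  0.    -1.   ] F [ 0.3 -0.7 -2.8] grip 0.233
turn about x -0.0014 shift [ 0.0016 -0.0001 -0.0004] in present axes [ 0.0016 -0.0001 -0.0004]
[296 204]
```

View pics/c8.png

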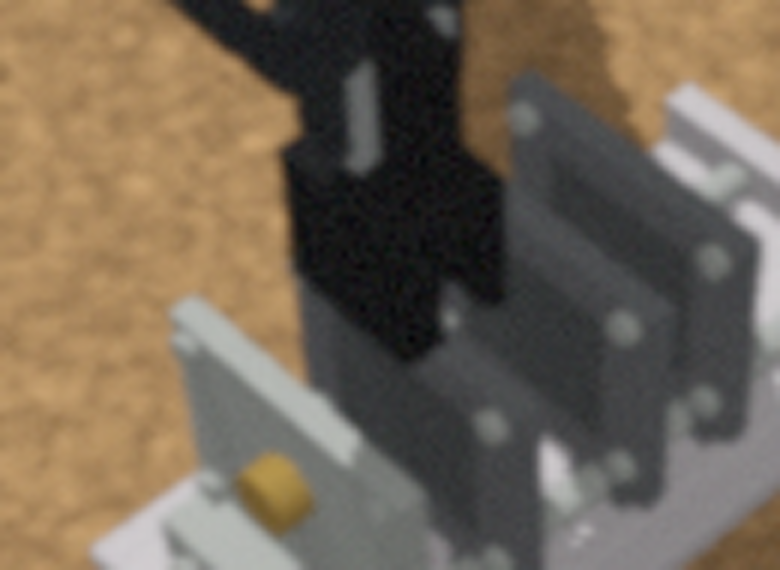

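play_rows --deltas "0 0 0 0.008 0 0 0;0 0 0 0.005 0 0 0;0 0 0 0.003 0 0 0;0 0 0 0.002 0 0 0;0 0 0 0.001 0 0 0;0 0 0 0.001 0 0 0;0 0 0 0 0 0 0"

```text
t: 8.3
ee_pos: [0.5765, -0.0419, 0.3404]
orientation: [-0.144, 1.566, 0.144]
force: [-0.6, -0.3, -3.0]
grip_width: 0.225
```

play_rows --deltas "0 0 0 0.002 0 0 0;0 0 0 0.002 0 0 0;0 0 0 0.002 0 0 0;0 0 0 0 0 0 0"

```text
t: 8.8
ee_pos: [0.5764, -0.0419, 0.3341]
orientation: [-0.144, 1.567, 0.144]
force: [0.4, -1.2, -2.4]
grip_width: 0.22
```

play_rows --deltas "0 0 0 0.005 0 0 0;0 0 0 0.005 0 0 0;0 0 0 0.004 0 0 0;0 0 0 0 0 0 0;0 0 0 0 0 0 0"

```text
t: 9.43
ee_pos: [0.5766, -0.042, 0.3204]
orientation: [-0.144, 1.566, 0.144]
force: [0.9, 0.5, -2.2]
grip_width: 0.225
```

play_rows --deltas "0 0 0 0 -0.001 0 0;0 0 0 0 -0.001 0 0;0 0 0 0 -0.001 0 0;0 0 0 0 -0.001 0 0;0 0 0 0 -0.001 0 0"

```text
t: 10.05
ee_pos: [0.5773, -0.0448, 0.3205]
orientation: [-0.142, 1.567, 0.148]
force: [-2.0, 5.8, 0.7]
grip_width: 0.227
```

```bash
cat >> h.py <<'E'
def st():
    o=observe();R=Ro.from_rotvec(o["orientation"]).as_matrix();a=np.deg2rad(10.6);ey=np.array([-np.sin(a),np.cos(a)])
    p=o["ee_pos"][:2]-np.array([.5686,.0119]);print("t",round(o["t"],2),"ly",round(1000*p@ey,2),"lx",round(1000*p@[ey[1],-ey[0]],2),"z",o["ee_pos"][2].round(4),"Fy",round(o["force"][:2]@ey,2),"Fz",o["force"][2].round(1),"tq",o["torque"].round(2),"yaw",round(np.rad2deg(np.arctan2(R[1,2],R[0,2])),2))
E
python3 -c "
from h import *
st()"
```

```text
t 10.05 ly -57.37 lx -1.85 z 0.3205 Fy 6.07 Fz 0.7 tq [1.53 0.43 0.15] yaw 10.6
```

play_rows --deltas "0 0 0 0 -0.001 0 0;0 0 0 0 -0.001 0 0;0 0 0 0 0 0 0"

```text
t: 10.42
ee_pos: [0.5776, -0.0454, 0.3204]
orientation: [-0.142, 1.567, 0.151]
force: [-2.9, 6.9, 1.0]
grip_width: 0.229
```

```bash
sed -i 's/"yaw",round(np.rad2deg(np.arctan2(R\[1,2\],R\[0,2\])),2))/"yaw",round(np.rad2deg(np.arctan2(R[1,2],R[0,2])),2),"tilt about x deg",round(np.rad2deg(R[:2,0]@ey),2))/' h.py
python3 -c "
from h import *
st()"
```

```text
t 10.43 ly -57.93 lx -1.69 z 0.3204 Fy 7.33 Fz 1.0 tq [1.9  0.59 0.12] yaw 10.66 tilt about x deg 0.33
```

play_rows --deltas "0 0 0 0 -0.001 0 0;0 0 0 0 -0.001 0 0;0 0 0 0 0 0 0"

```text
t: 10.8
ee_pos: [0.5778, -0.046, 0.3204]
orientation: [-0.14, 1.568, 0.153]
force: [-3.0, 9.0, 1.4]
grip_width: 0.226
```

```bash
python3 -c "
from h import *
st()"
```

```text
t 10.8 ly -58.61 lx -1.57 z 0.3204 Fy 9.41 Fz 1.4 tq [2.39 0.71 0.09] yaw 10.7 tilt about x deg 0.47
```

play_rows --deltas "0 0 0 0 -0.001 0 0;0 0 0 0 -0.001 0 0;0 0 0 0 -0.001 0 0;0 0 0 0 -0.001 0 0;0 0 0 0 -0.001 0 0"

```text
t: 11.42
ee_pos: [0.5787, -0.0499, 0.3203]
orientation: [-0.139, 1.569, 0.155]
force: [-4.3, 10.9, 2.0]
grip_width: 0.225
```

```bash
python3 -c "
from h import *
st()"
```

```text
t 11.43 ly -62.58 lx -1.45 z 0.3203 Fy 11.47 Fz 2.0 tq [2.82 0.88 0.07] yaw 10.73 tilt about x deg 0.58
```

play_rows --deltas "0 0 0 0 -0.001 0 0;0 0 0 0 -0.001 0 0;0 0 0 0 -0.001 0 0;0 0 0 0 -0.001 0 0;0 0 0 0 -0.001 0 0;0 0 0 0 -0.001 0 0"

```text
t: 12.18
ee_pos: [0.5798, -0.0557, 0.3203]
orientation: [-0.139, 1.569, 0.155]
force: [-3.4, 9.8, 2.5]
grip_width: 0.228
```

```bash
python3 -c "
from h import *
st()"
```

```text
t 12.18 ly -68.52 lx -1.42 z 0.3203 Fy 10.29 Fz 2.5 tq [2.84 0.96 0.01] yaw 10.74 tilt about x deg 0.58
```

play_rows --deltas "0 0 0 0 -0.001 0 0;0 0 0 0 -0.001 0 0"

```text
t: 12.42
ee_pos: [0.5802, -0.0577, 0.3204]
orientation: [-0.139, 1.569, 0.155]
force: [-3.9, 11.0, 2.6]
grip_width: 0.223
```

```bash
python3 -c "
from h import *
st()"
```

```text
t 12.43 ly -70.57 lx -1.42 z 0.3204 Fy 11.54 Fz 2.6 tq [2.81 0.81 0.06] yaw 10.74 tilt about x deg 0.58
```

play_rows --deltas "0 0 0 0 -0.001 0 0;0 0 0 0 -0.0005 0 0"

```text
t: 12.68
ee_pos: [0.5804, -0.0593, 0.3204]
orientation: [-0.139, 1.569, 0.155]
force: [-3.1, 10.3, 2.2]
grip_width: 0.226
```

```bash
python3 -c "
from h import *
st()"
```

```text
t 12.68 ly -72.15 lx -1.47 z 0.3204 Fy 10.67 Fz 2.2 tq [2.82 0.89 0.06] yaw 10.73 tilt about x deg 0.58
```

play_rows --deltas "0 0 0 0 -0.001 0 0;0 0 0 0 -0.0005 0 0"

```text
t: 12.92
ee_pos: [0.5807, -0.0603, 0.3203]
orientation: [-0.139, 1.569, 0.156]
force: [-3.4, 11.4, 2.9]
grip_width: 0.226
```

```bash
python3 -c "
from h import *
st()"
```

```text
t 12.93 ly -73.2 lx -1.38 z 0.3203 Fy 11.82 Fz 2.9 tq [3.04 0.96 0.04] yaw 10.75 tilt about x deg 0.63
```

play_rows --deltas "0 0 0 0 -0.0008 0 0;0 0 0 0 -0.0007 0 0"

```text
t: 13.18
ee_pos: [0.5809, -0.0607, 0.3203]
orientation: [-0.138, 1.57, 0.158]
force: [-4.3, 12.6, 4.0]
grip_width: 0.224
```

```bash
python3 -c "
from h import *
st()"
```

```text
t 13.18 ly -73.66 lx -1.26 z 0.3203 Fy 13.18 Fz 4.0 tq [3.49 1.02 0.02] yaw 10.78 tilt about x deg 0.74
```

play_rows --deltas "0 0 0 0 -0.0006 0 0;0 0 0 0 -0.0006 0 0;0 0 0 0 0 0 0;0 0 0 0 0 0 0"

```text
t: 13.68
ee_pos: [0.581, -0.0611, 0.3202]
orientation: [-0.137, 1.57, 0.159]
force: [-4.5, 13.3, 4.0]
grip_width: 0.228
```

```bash
python3 -c "
from h import *
st()"
```

```text
t 13.68 ly -74.02 lx -1.19 z 0.3202 Fy 13.86 Fz 4.0 tq [3.69 1.12 0.01] yaw 10.81 tilt about x deg 0.82
```

play_rows --deltas "0 0 -0.004 0 0 0 0;0 0 -0.004 0 0 0 0;0 0 0 0 0 0 0"

```text
t: 14.05
ee_pos: [0.581, -0.0599, 0.3202]
orientation: [-0.142, 1.57, 0.155]
force: [-5.5, 15.3, 5.0]
grip_width: 0.225
```

```bash
python3 -c "
from h import *
st()"
```

```text
t 14.05 ly -72.87 lx -1.07 z 0.3202 Fy 16.03 Fz 5.0 tq [ 4.12  1.32 -0.07] yaw 10.84 tilt about x deg 0.47
```

play_rows --deltas "0 0 0 0 0 0 0;0 0 0 0 0 0 0;0 0 0 0 0 0 0;0 0 0 0 0 0 0;0 0 0 0 0 0 0;0 0 0.008 0 0 0 0;0 0 0 0 0.002 0 0;0 0 0 0 0.002 0 0;0 0 0 0 0.002 0 0;0 0 0 0 0.002 0 0;0 0 0 0 0.002 0 0;0 0 0 0 0.002 0 0;0 0 0 0 0.0016 0 0;0 0 0 0 0 0 0;0 0 0 0 0 0 0"

```text
t: 15.92
ee_pos: [0.579, -0.0571, 0.3205]
orientation: [-0.144, 1.566, 0.142]
force: [0.1, 0.1, -2.8]
grip_width: 0.223
```

```bash
python3 -c "
from h import *
st()"
```

```text
t 15.93 ly -69.74 lx -2.49 z 0.3205 Fy 0.09 Fz -2.8 tq [-0.01  0.02  0.05] yaw 10.42 tilt about x deg -0.09
```

play_rows --deltas "-0.003 0 0 0 0.0013 0 0;0 0 0 0 0 0 0;0 0 0 -0.01 0 0 0;0 0 0 -0.02 0 0 0;0 0 0 -0.015 0 0 0;0 0 0 0 0.02 0 0;0 0 0 0 0.03 0 0;0 0 0 0 0.0159 0 0;0 0 0 0 0 0 0;0 0 0 0.01 0 0 0;0 0 0 0.006 0 0 0;0 0 0 0.003 0 0 0;0 0 0 0.002 0 0 0;0 0 0 0.002 0 0 0;0 0 0 0.0015 0 0 0;0 0 0 0 0 0 0"

```text
t: 17.92
ee_pos: [0.5666, 0.0103, 0.3408]
orientation: [-0.146, 1.566, 0.146]
force: [-0.3, 0.2, -2.5]
grip_width: 0.227
```

```bash
python3 -c "
from h import *
st()"
```

```text
t 17.93 ly -1.2 lx -2.25 z 0.3408 Fy 0.3 Fz -2.5 tq [0.02 0.04 0.01] yaw 10.68 tilt about x deg 0.0
```

play_rows --deltas "0 0 0 0 -0.0012 0 0;0 0 0 0.003 0 0 0;0 0 0 0.003 0 0 0;0 0 0 0 0 0 0"

```text
t: 18.42
ee_pos: [0.5666, 0.0091, 0.3344]
orientation: [-0.146, 1.567, 0.146]
force: [1.1, -0.2, -2.2]
grip_width: 0.229
```

```bash
python3 -c "
from h import *
st()"
```

```text
t 18.43 ly -2.36 lx -2.46 z 0.3344 Fy -0.37 Fz -2.2 tq [0.05 0.05 0.01] yaw 10.68 tilt about x deg 0.0
```

play_rows --deltas "0 0 0 0.005 0 0 0;0 0 0 0.005 0 0 0;0 0 0 0.004 0 0 0;0 0 0 0 0 0 0;0 0 -0.010 0 0 0 0;0 0 0 0 -0.0015 0 0;0 0 0 0 -0.0015 0 0;0 0 0 0 -0.0015 0 0;0 0 0 0 -0.0015 0 0;0 0 0 0 -0.0015 0 0;0 0 0 0 -0.0015 0 0;0 0 0 0 -0.0015 0 0;0 0 0 0 -0.0015 0 0;0 0 0 0 -0.0015 0 0;0 0 0 0 -0.0015 0 0"

```text
t: 20.3
ee_pos: [0.5689, 0.0004, 0.3207]
orientation: [-0.149, 1.568, 0.149]
force: [-2.3, 10.6, -1.4]
grip_width: 0.227
```

```bash
python3 -c "
from h import *
st()"
```

```text
t 20.3 ly -11.33 lx -1.85 z 0.3207 Fy 10.89 Fz -1.4 tq [ 2.9   0.72 -0.04] yaw 10.87 tilt about x deg 0.02
```

play_rows --deltas "0 0 0 0 -0.0015 0 0;0 0 0 0 -0.002 0 0;0 0 0 0 -0.002 0 0;0 0 0 0 -0.002 0 0;0 0 0 0 -0.002 0 0;0 0 0 0 -0.002 0 0;0 0 0 0 -0.002 0 0;0 0 0 0 -0.002 0 0;0 0 0 0 -0.002 0 0;0 0 0 0 -0.002 0 0;0 0 0 0 -0.002 0 0;0 0 0 0 -0.0015 0 0;0 0 0 0 -0.001 0 0"

```text
t: 21.92
ee_pos: [0.5734, -0.0232, 0.3207]
orientation: [-0.149, 1.568, 0.149]
force: [-3.4, 10.9, -2.1]
grip_width: 0.225
```

```bash
python3 -c "
from h import *
st()"
```

```text
t 21.93 ly -35.34 lx -1.77 z 0.3207 Fy 11.33 Fz -2.1 tq [ 2.85  0.66 -0.17] yaw 10.87 tilt about x deg 0.03
```

play_rows --deltas "0 0 0 0 -0.001 0 0;0 0 0 0 -0.001 0 0;0 0 0 0 -0.001 0 0;0 0 0 0 -0.001 0 0"

```text
t: 22.42
ee_pos: [0.5741, -0.027, 0.3207]
orientation: [-0.149, 1.568, 0.149]
force: [-2.6, 9.7, -2.1]
grip_width: 0.23
```

```bash
python3 -c "
from h import *
st()"
```

```text
t 22.43 ly -39.27 lx -1.76 z 0.3207 Fy 9.98 Fz -2.1 tq [ 2.96  0.63 -0.12] yaw 10.88 tilt about x deg 0.03
```

play_rows --deltas "0 0 0 0 -0.0007 0 0;0 0 0 0 -0.0007 0 0"

```text
t: 22.68
ee_pos: [0.5744, -0.0284, 0.3207]
orientation: [-0.149, 1.568, 0.149]
force: [-2.1, 10.9, -1.7]
grip_width: 0.226
```

```bash
python3 -c "
from h import *
st()"
```

```text
t 22.68 ly -40.65 lx -1.75 z 0.3207 Fy 11.15 Fz -1.7 tq [ 2.9   0.63 -0.13] yaw 10.88 tilt about x deg 0.03
```

play_rows --deltas "0 0 0 0 -0.0007 0 0;0 0 0 0 -0.0007 0 0"

```text
t: 22.92
ee_pos: [0.5746, -0.029, 0.3206]
orientation: [-0.148, 1.568, 0.151]
force: [-3.1, 12.5, -1.7]
grip_width: 0.226
```

```bash
python3 -c "
from h import *
st()"
```

```text
t 22.93 ly -41.31 lx -1.66 z 0.3206 Fy 12.86 Fz -1.7 tq [ 3.28  0.77 -0.13] yaw 10.89 tilt about x deg 0.11
```

play_rows --deltas "0 0 0 0 -0.0007 0 0;0 0 0 0 -0.0007 0 0"

```text
t: 23.18
ee_pos: [0.5747, -0.0294, 0.3206]
orientation: [-0.147, 1.569, 0.153]
force: [-3.9, 14.3, -0.3]
grip_width: 0.224
```

```bash
python3 -c "
from h import *
st()"
```

```text
t 23.18 ly -41.72 lx -1.58 z 0.3206 Fy 14.76 Fz -0.3 tq [ 3.63  0.89 -0.14] yaw 10.93 tilt about x deg 0.21
```

play_rows --deltas "0 0 -0.003 0 0 0 0;0 0 -0.003 0 0 0 0;0 0 0 0 0 0 0"

```text
t: 23.55
ee_pos: [0.5746, -0.0285, 0.3206]
orientation: [-0.151, 1.569, 0.149]
force: [-3.4, 14.6, -0.1]
grip_width: 0.225
```

```bash
python3 -c "
from h import *
st()"
```

```text
t 23.55 ly -40.86 lx -1.5 z 0.3206 Fy 14.97 Fz -0.1 tq [ 3.97  0.97 -0.2 ] yaw 10.94 tilt about x deg -0.05
```

play_rows --deltas "0 0 0 0 -0.0007 0 0;0 0 0 0 0 0 0;0 0 0 0 0 0 0;0 0 0 0 0 0 0;0 0 0 0 0 0 0;0 0 0 0 0 0 0;0 0 0 0 0 0 0"

```text
t: 24.42
ee_pos: [0.5747, -0.0287, 0.3206]
orientation: [-0.151, 1.569, 0.15]
force: [-4.6, 15.9, 0.1]
grip_width: 0.227
```

```bash
python3 -c "
from h import *
st()"
```

```text
t 24.43 ly -41.04 lx -1.45 z 0.3206 Fy 16.43 Fz 0.1 tq [ 4.04  1.11 -0.24] yaw 10.96 tilt about x deg -0.0
```

play_rows --deltas "0 0 0.008 0 0 0 0;0 0 0.008 0 0 0 0;0 0 0 0 0.002 0 0;0 0 0 0 0.002 0 0;0 0 0 0 0.002 0 0;0 0 0 0 0.002 0 0;0 0 0 0 0.002 0 0;0 0 0 0 0.0025 0 0;0 0 0 0 0 0 0;0 0 0 0 0 0 0"

```text
t: 25.68
ee_pos: [0.5736, -0.027, 0.3218]
orientation: [-0.146, 1.565, 0.144]
force: [-0.2, -0.1, -2.2]
grip_width: 0.231
```

```bash
python3 -c "
from h import *
st()"
```

```text
t 25.68 ly -39.16 lx -2.22 z 0.3218 Fy -0.01 Fz -2.2 tq [-0.01 -0.01 -0.  ] yaw 10.59 tilt about x deg -0.08
```

Run:
```python
import h
from h import *
g=cv2.cvtColor(cv2.imread("pics/scene0.png"),cv2.COLOR_BGR2GRAY).astype(np.float32)
h.proj=lambda n,P,_p=h.proj:_p("scene",P)
ys=np.arange(-.07,.065,.0015);xs=np.arange(-.04,.041,.004)
G=rect(g,(.5686,.0119),np.deg2rad(10.6),.11,xs,ys);
a=G.mean(1)
for i in range(0,len(ys),5): print([(round(1000*ys[j],1),int(a[j])) for j in range(i,min(i+5,len(ys)))])
```

```text
[(np.float64(-70.0), 67), (np.float64(-68.5), 65), (np.float64(-67.0), 68), (np.float64(-65.5), 72), (np.float64(-64.0), 77)]
[(np.float64(-62.5), 81), (np.float64(-61.0), 81), (np.float64(-59.5), 83), (np.float64(-58.0), 92), (np.float64(-56.5), 105)]
[(np.float64(-55.0), 115), (np.float64(-53.5), 118), (np.float64(-52.0), 118), (np.float64(-50.5), 118), (np.float64(-49.0), 117)]
[(np.float64(-47.5), 114), (np.float64(-46.0), 110), (np.float64(-44.5), 104), (np.float64(-43.0), 99), (np.float64(-41.5), 94)]
[(np.float64(-40.0), 90), (np.float64(-38.5), 89), (np.float64(-37.0), 87), (np.float64(-35.5), 86), (np.float64(-34.0), 84)]
[(np.float64(-32.5), 82), (np.float64(-31.0), 80), (np.float64(-29.5), 78), (np.float64(-28.0), 76), (np.float64(-26.5), 74)]
[(np.float64(-25.0), 72), (np.float64(-23.5), 70), (np.float64(-22.0), 68), (np.float64(-20.5), 66), (np.float64(-19.0), 65)]
[(np.float64(-17.5), 64), (np.float64(-16.0), 67), (np.float64(-14.5), 72), (np.float64(-13.0), 75), (np.float64(-11.5), 78)]
[(np.float64(-10.0), 81), (np.float64(-8.5), 81), (np.float64(-7.0), 85), (np.float
[... 447 characters left out ...]
), (np.float64(23.0), 74), (np.float64(24.5), 77), (np.float64(26.0), 78)]
[(np.float64(27.5), 80), (np.float64(29.0), 81), (np.float64(30.5), 86), (np.float64(32.0), 97), (np.float64(33.5), 108)]
[(np.float64(35.0), 115), (np.float64(36.5), 117), (np.float64(38.0), 118), (np.float64(39.5), 122), (np.float64(41.0), 131)]
[(np.float64(42.5), 140), (np.float64(44.0), 148), (np.float64(45.5), 152), (np.float64(47.0), 153), (np.float64(48.5), 151)]
[(np.float64(50.0), 145), (np.float64(51.5), 139), (np.float64(53.0), 134), (np.float64(54.5), 132), (np.float64(56.0), 131)]
[(np.float64(57.5), 131), (np.float64(59.0), 133), (np.float64(60.5), 143), (np.float64(62.0), 156), (np.float64(63.5), 166)]
```

play_rows --deltas "0 0 0 0 0.0005 0 0;0 0 0 -0.01 0 0 0;0 0 0 -0.02 0 0 0;0 0 0 -0.0145 0 0 0;0 0 0 0 0.02 0 0;0 0 0 0 0.03 0 0;0 0 0 0 0.0227 0 0;0 0 0 0 0 0 0;0 0 0 0.01 0 0 0;0 0 0 0.005 0 0 0;0 0 0 0 0 0 0;0 0 0 0 0 0 0"

```text
t: 27.18
ee_pos: [0.56, 0.0456, 0.3508]
orientation: [-0.146, 1.566, 0.145]
force: [-0.0, 0.3, -2.1]
grip_width: 0.228
```

```bash
python3 -c "
from h import *
st()"
```

```text
t 27.18 ly 34.68 lx -2.29 z 0.3508 Fy 0.28 Fz -2.1 tq [-0.01  0.02  0.01] yaw 10.61 tilt about x deg -0.02
```

Spot on (34.7 vs 34.8). Descend with a check.

play_rows --deltas "0 0 0 0.004 0 0 0;0 0 0 0.003 0 0 0;0 0 0 0.002 0 0 0;0 0 0 0.0015 0 0 0;0 0 0 0 0 0 0"

```text
t: 27.8
ee_pos: [0.5598, 0.0462, 0.3402]
orientation: [-0.146, 1.566, 0.146]
force: [0.2, -0.2, -2.5]
grip_width: 0.227
```

```bash
python3 -c "
from h import *
st()"
```

```text
t 27.8 ly 35.36 lx -2.36 z 0.3402 Fy -0.26 Fz -2.5 tq [-0.02  0.01 -0.02] yaw 10.67 tilt about x deg -0.0
```

play_rows --deltas "0 0 0 0.002 0 0 0;0 0 0 0.002 0 0 0;0 0 0 0.002 0 0 0;0 0 0 0 0 0 0"

```text
t: 28.3
ee_pos: [0.5597, 0.0462, 0.3341]
orientation: [-0.146, 1.566, 0.146]
force: [-0.6, 0.4, -2.0]
grip_width: 0.224
```

```bash
python3 -c "
from h import *
st()"
```

```text
t 28.3 ly 35.36 lx -2.44 z 0.3341 Fy 0.52 Fz -2.0 tq [-0.02 -0.03 -0.02] yaw 10.68 tilt about x deg -0.0
```

play_rows --deltas "0 0 0 0.005 0 0 0;0 0 0 0.005 0 0 0;0 0 0 0.0038 0 0 0;0 0 0 0 0 0 0;0 0 -0.010 0 0 0 0;0 0 0 0 -0.0015 0 0;0 0 0 0 -0.0015 0 0;0 0 0 0 -0.0015 0 0;0 0 0 0 -0.0015 0 0;0 0 0 0 -0.0015 0 0;0 0 0 0 -0.0015 0 0;0 0 0 0 -0.0015 0 0;0 0 0 0 -0.0015 0 0;0 0 0 0 -0.0015 0 0;0 0 0 0 -0.0015 0 0"

```text
t: 30.18
ee_pos: [0.5618, 0.0376, 0.3205]
orientation: [-0.149, 1.567, 0.149]
force: [-2.1, 11.0, -2.1]
grip_width: 0.226
```

```bash
python3 -c "
from h import *
st()"
```

```text
t 30.18 ly 26.47 lx -1.98 z 0.3205 Fy 11.2 Fz -2.1 tq [ 2.97  0.63 -0.13] yaw 10.87 tilt about x deg -0.0
```

play_rows --deltas "0 0 0 0 -0.002 0 0;0 0 0 0 -0.002 0 0;0 0 0 0 -0.002 0 0;0 0 0 0 -0.002 0 0;0 0 0 0 -0.002 0 0;0 0 0 0 -0.002 0 0;0 0 0 0 -0.002 0 0;0 0 0 0 -0.002 0 0;0 0 0 0 -0.002 0 0;0 0 0 0 -0.002 0 0;0 0 0 0 -0.002 0 0;0 0 0 0 -0.002 0 0"

```text
t: 31.68
ee_pos: [0.5663, 0.014, 0.3205]
orientation: [-0.149, 1.567, 0.149]
force: [-1.5, 12.0, -3.1]
grip_width: 0.224
```

```bash
python3 -c "
from h import *
st()"
```

```text
t 31.68 ly 2.52 lx -1.9 z 0.3205 Fy 12.02 Fz -3.1 tq [ 2.91  0.59 -0.1 ] yaw 10.87 tilt about x deg 0.01
```

Nip expected near −10.8.

play_rows --deltas "0 0 0 0 -0.002 0 0;0 0 0 0 -0.002 0 0;0 0 0 0 -0.002 0 0;0 0 0 0 -0.002 0 0;0 0 0 0 -0.0015 0 0;0 0 0 0 -0.001 0 0;0 0 0 0 -0.001 0 0"

```text
t: 32.55
ee_pos: [0.5684, 0.0027, 0.3205]
orientation: [-0.149, 1.567, 0.149]
force: [-2.8, 11.3, -2.9]
grip_width: 0.222
```

```bash
python3 -c "
from h import *
st()"
```

```text
t 32.55 ly -8.96 lx -1.86 z 0.3205 Fy 11.57 Fz -2.9 tq [ 2.91  0.56 -0.09] yaw 10.88 tilt about x deg 0.01
```

play_rows --deltas "0 0 0 0 -0.0007 0 0;0 0 0 0 -0.0007 0 0"

```text
t: 32.8
ee_pos: [0.5687, 0.0014, 0.3205]
orientation: [-0.149, 1.567, 0.149]
force: [-3.0, 10.3, -3.4]
grip_width: 0.222
```

```bash
python3 -c "
from h import *
st()"
```

```text
t 32.8 ly -10.38 lx -1.84 z 0.3205 Fy 10.72 Fz -3.4 tq [ 2.86  0.52 -0.15] yaw 10.87 tilt about x deg 0.01
```

play_rows --deltas "0 0 0 0 -0.0007 0 0;0 0 0 0 -0.0007 0 0"

```text
t: 33.05
ee_pos: [0.5689, 0.0006, 0.3204]
orientation: [-0.148, 1.568, 0.15]
force: [-3.0, 13.0, -3.2]
grip_width: 0.222
```

```bash
python3 -c "
from h import *
st()"
```

```text
t 33.05 ly -11.13 lx -1.8 z 0.3204 Fy 13.35 Fz -3.2 tq [ 3.26  0.62 -0.16] yaw 10.89 tilt about x deg 0.08
```

play_rows --deltas "0 0 0 0 -0.0007 0 0;0 0 0 0 -0.0007 0 0"

```text
t: 33.3
ee_pos: [0.569, 0.0003, 0.3205]
orientation: [-0.148, 1.568, 0.152]
force: [-2.4, 14.6, -2.1]
grip_width: 0.228
```

```bash
python3 -c "
from h import *
st()"
```

```text
t 33.3 ly -11.51 lx -1.71 z 0.3205 Fy 14.74 Fz -2.1 tq [ 3.65  0.76 -0.16] yaw 10.93 tilt about x deg 0.17
```

Same signature. Final touch as at plate 2, then hold.

play_rows --deltas "0 0 -0.003 0 0 0 0;0 0 -0.003 0 0 0 0;0 0 0 0 -0.0006 0 0;0 0 0 0 0 0 0;0 0 0 0 0 0 0;0 0 0 0 0 0 0;0 0 0 0 0 0 0;0 0 0 0 0 0 0;0 0 0 0 0 0 0"

```text
t: 34.42
ee_pos: [0.569, 0.001, 0.3204]
orientation: [-0.151, 1.568, 0.149]
force: [-3.6, 16.4, -0.9]
grip_width: 0.226
```

```bash
python3 -c "
from h import *
st()"
```

```text
t 34.42 ly -10.77 lx -1.61 z 0.3204 Fy 16.79 Fz -0.9 tq [ 4.01  0.87 -0.24] yaw 10.96 tilt about x deg -0.05
```

play_rows --deltas "0 0 0.008 0 0 0 0;0 0 0.008 0 0 0 0;0 0 0 0 0.002 0 0;0 0 0 0 0.002 0 0;0 0 0 0 0.002 0 0;0 0 0 0 0.002 0 0;0 0 0 0 0.002 0 0;0 0 0 0 0.002 0 0;0 0 0 0 0 0 0;0 0 0 0 0 0 0"

```text
t: 35.67
ee_pos: [0.5681, 0.0025, 0.3214]
orientation: [-0.146, 1.565, 0.144]
force: [-0.4, 0.2, -1.3]
grip_width: 0.225
```

```bash
python3 -c "
from h import *
st()"
```

```text
t 35.67 ly -9.14 lx -2.26 z 0.3214 Fy 0.25 Fz -1.3 tq [-0.03  0.   -0.  ] yaw 10.59 tilt about x deg -0.07
```

play_rows --deltas "0 0 0 0 0.001 0 0;0 0 0 -0.01 0 0 0;0 0 0 -0.025 0 0 0;0 0 0 -0.03 0 0 0;0 0 0 -0.02 0 0 0;-0.084 0 0 0 0 0 0;0 0 0 0 0 0 0"

```text
t: 36.55
ee_pos: [0.5677, 0.0045, 0.4071]
orientation: [-0.211, 1.559, 0.211]
force: [0.4, 0.3, -3.3]
grip_width: 0.225
```

```bash
python3 -c "
from h import *
goto(.487,.2916,.26,np.deg2rad(15.4))"
```

```text
t 36.55 tcp [0.5677 0.0045 0.4071] yaw 15.43 tilt [ 0.001  0.    -1.   ] F [ 0.4  0.3 -3.3] grip 0.225
turn about x 0.0005 shift [ 0.1471  0.2982 -0.0016] in present axes [ 0.1471  0.2982 -0.0017]
```

play_rows --deltas "0 0 0 0 0.02 0 0;0 0 0 0 0.04 0 0;0 0 0 0 0.04 0 0;0 0 0 0 0.04 0 0;0 0 0 0 0.04 0 0;0 0 0 0 0.04 0 0;0 0 0 0 0.04 0 0;0 0 0 0 0.0382 -0.0017 0;0 0 0 0.03 0 0 0;0 0 0 0.04 0 0 0;0 0 0 0.04 0 0 0;0 0 0 0.037 0 0 0;0 0 0 0 0 0 0;0 0 0 0 0 0 0"

```text
t: 38.3
ee_pos: [0.4872, 0.2919, 0.2603]
orientation: [-0.211, 1.559, 0.212]
force: [-0.4, -0.0, -2.0]
grip_width: 0.223
```

```bash
python3 -c "
from h import *
goto(.487,.2916,.239,np.deg2rad(15.4));st()
cv2.imwrite('pics/top3.png',camera('top')[:,:,::-1])"
```

```text
t 38.3 tcp [0.4872 0.2919 0.2603] yaw 15.44 tilt [ 0.002  0.001 -1.   ] F [-0.4 -0.  -2. ] grip 0.223
turn about x 0.0007 shift [ 0.0213 -0.0003 -0.0002] in present axes [ 0.0213 -0.0003 -0.0003]
t 38.3 ly 290.22 lx -28.54 z 0.2603 Fy 0.04 Fz -2.0 tq [ 0.05 -0.03  0.01] yaw 15.44 tilt about x deg 0.04
```

play_rows --deltas "0 0 0 0.01 0 0 0;0 0 0 0.005 0 0 0;0 0 0 0.002 0 0 0;0 0 0 0.002 0 0 0;0 0 0 0.001 0 0 0;0 0 0 0 0 0 0"

```text
t: 39.1
ee_pos: [0.4865, 0.2916, 0.2392]
orientation: [-0.212, 1.56, 0.212]
force: [0.1, 0.1, -0.9]
grip_width: 0.221
```

```bash
python3 -c "
from h import *
st()"
```

```text
t 39.1 ly 290.02 lx -29.25 z 0.2392 Fy 0.11 Fz -0.9 tq [ 0.   -0.04 -0.03] yaw 15.48 tilt about x deg 0.0
```

play_rows --deltas "0 0 0 0.001 0 0 0;0 0 0 0.001 0 0 0;0 0 0 0 0 0 0"

```text
t: 39.48
ee_pos: [0.4868, 0.2916, 0.239]
orientation: [-0.212, 1.561, 0.212]
force: [-3.6, -1.5, 8.3]
grip_width: 0.227
```

```bash
python3 -c "
from h import *
st()"
```

```text
t 39.48 ly 289.98 lx -28.95 z 0.239 Fy -0.76 Fz 8.3 tq [-0.4   0.75  0.03] yaw 15.47 tilt about x deg 0.02
```

play_rows --deltas "0 0 0 -0.0017 0 0 0;0 0 0 0 0 0 0;0 0 0 0 0 0 35;0 0 0 0 0 0 60;0 0 0 0 0 0 100;0 0 0 0 0 0 100;0 0 0 0 0 0 100;0 0 0 -0.02 0 0 100;0 0 0 -0.04 0 0 100;0 0 0 -0.04 0 0 100;0 0 0 -0.05 0 0 100;0 0 0 -0.05 0 0 100;0 0 0 0 0.05 0 100;0 0 0 0 0.05 0 100;0 0 0 0 0.05 0 100;0 0 0 0 0.05 0 100;0 0 0 0 0.05 0 100;0 0 0 0 0 0 100"

```text
t: 41.72
ee_pos: [0.4149, 0.538, 0.4378]
orientation: [-0.218, 1.563, 0.222]
force: [0.1, -0.3, 0.5]
grip_width: 1.0
```

Run:
```python
from h import *
st()
t=camera("top")[:,:,::-1];s=camera("scene")[:,:,::-1];cv2.imwrite("pics/top4.png",t);cv2.imwrite("pics/scene4.png",s)
a=cv2.resize(s[100:310,230:460],(430,392),interpolation=cv2.INTER_CUBIC);b=cv2.resize(t[220:360,145:400],(430,236),interpolation=cv2.INTER_CUBIC)
cv2.imwrite("pics/c9.png",np.hstack([a[:392,:],np.vstack([b,np.zeros((156,430,3),np.uint8)])])[:, :800])
g=cv2.cvtColor(t,cv2.COLOR_BGR2GRAY).astype(np.float32)
ys=np.arange(-.11,.02,.001);a=rect(g,(.5686,.0119),np.deg2rad(10.6),.11,np.arange(-.03,.031,.004),ys).mean(1)
for i in range(len(a)-1):
    if a[i]>140>=a[i+1]: print("falling edge",round(1000*(ys[i]+.001*(a[i]-140)/(a[i]-a[i+1])),1))
    if a[i]<140<=a[i+1]: print("rising",round(1000*ys[i],1))
gs=cv2.cvtColor(s,cv2.COLOR_BGR2GRAY).astype(np.float32)
import h
h.proj=lambda n,P,_p=h.proj:_p("scene",P)
a=rect(gs,(.5686,.0119),np.deg2rad(10.6),.11,np.arange(-.04,.041,.004),ys).mean(1)
for i in range(len(a)-1):
    if a[i]<100<=a[i+1]: print("scene rising",round(1000*(ys[i]+.001*(100-a[i])/(a[i+1]-a[i])),1))
```

```text
t 41.73 ly 545.36 lx -54.28 z 0.4378 Fy -0.31 Fz 0.5 tq [-0.02  0.05  0.  ] yaw 16.04 tilt about x deg 0.17
falling edge -91.5
rising -46.0
falling edge -39.9
rising -19.0
falling edge -10.0
rising 9.0
scene rising -71.1
scene rising -41.1
scene rising -11.1
```

View pics/c9.png

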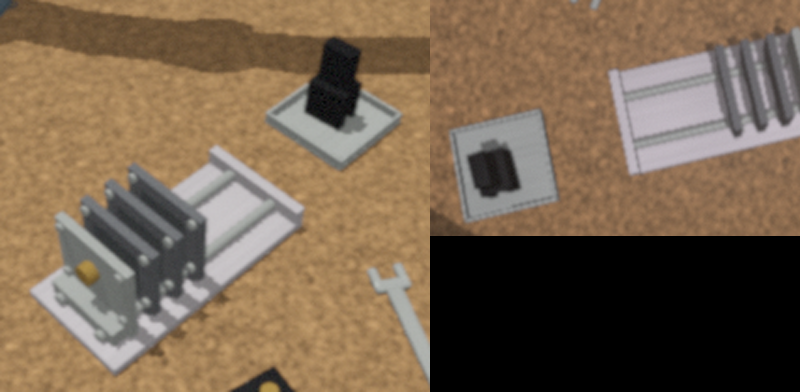

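```bash
python3 -c "
from bench import *
print(sign_off())"
```

```text
the job is handed in; nothing more can be done
None
```

I set the three frames in order from the end plate using only the spacer, thick foot towards the plate. The spacer is back upright in its tray, released, with the arm clear. The job took about 42 s of the 72 s allowed.

- **Pushes:** every frame slid at about 11 N. I held each at the nip for about 0.6 to 0.9 s, at readings of about 16.0, 16.4 and 16.8 N. The highest reading was 16.8 N, against the 20 N limit. Forces were read only at the end of each move, so a short peak between readings would not show.
- **Gaps:** in the last scene picture the spacing from mid-frame to mid-frame measures 30.0 and 30.0 mm. Frame 1 is about 30.2 mm from the end plate, within the camera's 2 mm accuracy. The first two frames did not move noticeably while later ones were set.
- **One coarser check:** the top view gave about 29.9 mm between frames 2 and 3. Its other gaps could not be read because shadows merged the edges.
- **Other things on the bench:** I did not go near the jar, beaker, wrench or block. I did not measure their positions again at the end.

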